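Lock the specimen holder up into the inspection stand's bayonet collar

TASK

Take the specimen holder by its handle, bring it up into the collar of the inspection stand from below with the handle pointing straight away from the post, push it up gently against the collar's spring and twist it counterclockwise (seen from above) until its lugs drop home and lock. Leave it hanging there, locked and level; never force it, and leave the other things on the bench where they are.

Things in the scene. Friction and masses are not known exactly. Their poses are not given: they have to be found in the camera images.
- holder_mid (a point): Specimen holder (loose, 0.2 to 0.33 kg, like a small portafilter): upright steel cylinder, 52 mm diameter, 66 mm tall, top 7 mm tapered to 44 mm. Three lugs at 0 and +-120 degrees from its +x, 22 degrees wide, reaching 33 mm from the axis, 52 to 58 mm above its underside. The handle leaves along its -x. This point: on the axis, half-way up (33 mm above the underside); z up
- holder_grip (a point): Where to take the holder's handle: 88 mm from the holder's axis along its -x, 26 mm above its underside, in the middle of the black bar (54 to 122 mm from the axis, 18 mm wide, 20 mm tall). Axes as holder_mid
- stand: Inspection stand, fixed: grey base plate (200 x 150 x 14 mm), post 24 mm thick, 285 mm tall, and clamped on the post an aluminium arm with a bayonet collar: a ring 85 mm across, 34 mm tall, open below (bore 55 mm, 1.8 mm play round the holder). Origin at bench height straight below the collar's axis; +x points from that axis to the post, 115 mm away; z up
- post_top (a point): Top of the stand's post, 285 mm above the bench. The collar's height on the post is NOT measured: its underside is anywhere from 150 to 210 mm above the bench, to be found by touch or sight; it does not slip. Pushing holder and stand together with more than 25 N damages them
- entry_mark (a point): Point at bench height below where the holder's grip point is for entry: 88 mm from the collar's axis along the stand's -x. Slots 32 degrees wide in the collar's underside, at 0 and +-120 degrees from the stand's +x, let the lugs in when the holder's axes are parallel to the stand's. Lug undersides must rise 9 mm (hard stop at 13 mm) above the collar's underside before turning
- lock_mark (a point): Point at bench height below where the grip point hangs when locked: 88 mm from the collar's axis, 52 degrees counterclockwise (from above) from entry_mark. With the lugs above the ledge the holder turns only that way, to a hard stop at 57 degrees. Between 47 and 57 degrees a pocket 4 mm deep lies under each lug; let down there, it drops in and locks
- spring_mark (a point): Point at bench height below the collar's axis. In the collar a sprung ring meets the holder's flat top when the lug undersides are 4 mm above the collar's underside. It presses down with about 3 N, plus 0.5 N for each further mm: about 5.3 N when the lugs just clear the ledge, 7.3 N at the hard stop; friction of the fit adds a little
- wash_bottle: Bystander: white wash bottle with a red cap, 64 mm in diameter, 160 mm tall, loose; origin under its centre
- tumbler: Bystander: clear plastic tumbler, 72 mm wide, 100 mm tall, loose; origin under its centre
- slide_box: Bystander: flat grey box, 70 x 100 x 35 mm, loose; origin under its centre
- screwdriver: Bystander: screwdriver lying on the bench along its x, loose
Mind the look-alikes: they are no part of the job. Leave any brown or pink look-alike of the part that bears holder_mid alone.

How it is judged:
By the outcome, as a careful person would: the job done as asked, in the order asked, and still so for the second after the job is handed in, with the robot touching nothing.
It also fails if it takes over 61 s, if anything falls off the work surface, if the arm or the gripper's body presses on something with over 40 N, if the wrist force passes 120 N, or if a joint passes its speed limit or range.

ROBOT

A 6-joint arm with a two-finger parallel gripper is mounted at the origin on the work surface. World frame = base frame: x ahead of the robot, y to its left, z up, the work surface at z = 0. Lengths are in m, angles in rad, forces in N, time in s.
With the tool pointing down it reaches from about 0.35 to 0.875 m from the base axis. Payload 4.2 kg.
Tool frame: the origin (TCP) lies midway between the tips of the shut fingers; the grasp point (between the pads) lies 19 mm behind it; z points along the fingers, y is the direction in which the jaws open and shut (so a half turn about z gives the same grasp; the last joint's range is limited). The gripper opens to 85 mm and grips with 20 to 120 N. Pads are 22 mm wide; open, the fingers measure 114 mm over their backs; the gripper's body (76 mm by 85 mm) begins 54 mm behind the grasp point. The pads swing forward as they close: fully open they stand 13 mm farther back than shut.
Start: joints at [1.532, 0.385, 0.008, 0, -1.194, -0.259], TCP at [0.183, 0.597, 0.231] pointing down, gripper open.
Joint ranges: [-3.14, 3.14], [-1.21, 2.06], [-1.07, 1.41], [-3.16, 2.05], [-2.99, -0.16], [-3.1, 3.1]. Speed limits (rad/s): [2.79, 2.79, 3.14, 3.14, 3.14, 3.14].

INTERFACE

Orientations are given as a rotation vector (axis times angle).
In Python, from cell import ctrl, viewer gives the robot as it stands.
- The arm moves only by the tool arm_command, never from a script. Its argument "rows" is a list of rows, each an object with "fingers": the finger opening in mm, from 0 to 85.4; "travel": the shift along the tool's x, y, z in mm, a list of three; "yaw": the turn about the tool's z in degrees. A call has 1 to 12 rows; each row shifts and turns the commanded pose from where the row before left it, along the tool's axes as they then stand; what a row does not reach is not made up. A row lasts 1/10 s, in which the tool goes at most 50 mm and 8.59 degrees, less where a joint would pass 70% of its speed; a pose out of reach is approached as far as the arm can. A call is refused whole if a number of a shift passes 50 or a number of a turn 8.59, either way. A call with a gripper value outside its range is refused whole. The fingers move at their own pace and stop on an object; "newtons" is the grip in N (left out, the last holds). Time passes only in rows, so rows that do not move let the fingers close. It gives the time, the measured TCP pose, the force and the opening at its end, in the units of the state.
- ctrl.get_obs(): the state, without advancing time (a new reading comes with each control period).
- viewer.camera(name): name is "side" or "top"; returns (picture, depth): 420x560x3 uint8, red, green, blue; 420x560 float32, m along the optical axis (not along the pixel's ray), 0 where there is no reading.
- viewer.calibration(name): a dict with "K" (3x3 intrinsics, pixels), "D" ([k1, k2, p1, p2, k3] as OpenCV has them; the pictures are not rectified), "rvec" (rotation vector, rad) and "tvec" (3), from world to camera coordinates, as OpenCV has them. Camera axes: x right, y down, z forward; pixel columns grow to the right and rows downward; lengths in m; the calibration is good to about 2 mm. A picture is of the moment at which its call begins. calibration takes no time and is no camera call.
- ctrl.job_done(): hands the job in, once; it reports no verdict.
The state is a dict: "time": time; "qpos": joint angles; "qvel": joint speeds; "tau": joint torques, N m; "position": TCP position; "eef_rot": TCP orientation; "wrist_force": force on the tool from outside, world axes, zero at the start; "torque": the same for the moment, N m; "finger_gap": finger opening in m.
Only numpy, scipy, OpenCV 4.12 (cv2) and the standard library are available. Lean on these libraries where they do the work, as an engineer would, in place of code of your own. Each camera call takes 0.05 s, during which the arm holds its last target.

## Working session

There is one attempt and no reset: what is moved stays moved. The work goes in short steps, Python scripts to look and compute and a tool call to move; the robot and the scene stay as the last step left them, time stands still between calls to the robot, and variables do not carry over. Pictures are saved under pics/ and viewed, and the job is handed in when it is done.

Besides the shell and the picture viewer there is one more tool, called after "Emit:" as name([rows], argument=value, ...), one row to a line, values as JSON. arm_command: Moves the arm, as the interface text tells. Its arguments: {"type":"object","properties":{"rows":{"type":"array","items":{"type":"object","properties":{"fingers":{"type":"number"},"travel":{"type":"array","items":{"type":"number"}},"yaw":{"type":"number"}}}},"newtons":{"type":"number"}},"required":["rows"]}

```bash
mkdir -p pics; ls
cat > h.py <<'E'
import numpy as np,cv2
from cell import ctrl,viewer
def grab(n,tag):
    p,d=viewer.camera(n); cv2.imwrite(f'pics/{tag}.png',p[:,:,::-1]); np.savez(f'pics/{tag}.npz',p=p,d=d); return p,d
def cal(n):
    c=viewer.calibration(n); R=cv2.Rodrigues(np.array(c['rvec'],float))[0]; return np.array(c['K'],float),np.array(c['D'],float),R,np.array(c['tvec'],float).ravel()
def rays(n,uv):
    K,D,R,t=cal(n); u=cv2.undistortPoints(np.array(uv,float).reshape(-1,1,2),K,D).reshape(-1,2)
    d=np.c_[u,np.ones(len(u))]; return -R.T@t,d@R,d
def plane(n,uv,z):
    o,w,_=rays(n,uv); s=(z-o[2])/w[:,2]; return o+w*s[:,None]
def depthpts(n,uv,dep):
    o,w,_=rays(n,uv); return o+w*np.array(dep).reshape(-1,1)
def proj(n,X):
    K,D,R,t=cal(n); return cv2.projectPoints(np.array(X,float).reshape(-1,1,3),R,t,K,D)[0].reshape(-1,2)
E
python3 - <<'E'
from h import *
for n in('side','top'):
    grab(n,n+'0'); K,D,R,t=cal(n); print(n,K[0,0],-R.T@t,R[2])
o=ctrl.get_obs();print({k:np.round(v,4) for k,v in o.items()})
E
```

```text
pics
side 482.22673714216575 [ 0.04034309 -0.80173743  1.23509442] [ 0.34822392  0.56189627 -0.75034171]
top 456.44424537426573 [ 0.40139259 -0.00942011  1.50693123] [ 1.09922585e-01  1.53399791e-04 -9.93940140e-01]
{'time': np.float64(0.1), 'qpos': array([ 1.5316e+00,  3.8550e-01,  6.7000e-03, -4.0000e-04, -1.1940e+00,
       -2.5860e-01]), 'qvel': array([-0.0011, -0.0029,  0.0042,  0.0011, -0.0008, -0.0006]), 'tau': array([-4.00000e-04, -3.93317e+01,  1.88930e+01,  4.19800e+00,
       -2.60000e-03,  0.00000e+00]), 'position': array([0.1832, 0.597 , 0.2303]), 'eef_rot': array([ 3.1048e+00, -4.6600e-01, -3.0000e-04]), 'wrist_force': array([-0.1057,  0.11  , -0.0304]), 'torque': array([-0.0737, -0.0341, -0.0055]), 'finger_gap': np.float64(0.0854)}
```

View pics/side0.png

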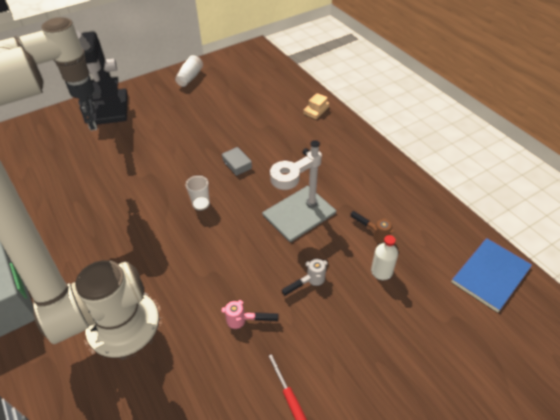

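View pics/top0.png

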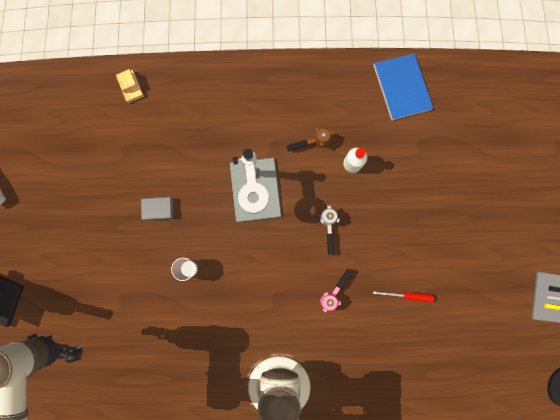

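Candidates in the top view are steel (330,215), brown (322,136) and pink (330,302). Bare steel fits the description, and brown and pink are the excluded look-alikes. I'll confirm it in an enlarged crop.

Run:
```python
from h import *
p=cv2.imread('pics/top0.png');s=cv2.imread('pics/side0.png')
a=cv2.resize(p[190:270,290:370],(400,400),interpolation=2);b=cv2.resize(s[245:305,270:330],(400,400),interpolation=2)
cv2.imwrite('pics/c1.png',np.hstack([a,b]))
a=cv2.resize(p[135:235,215:315],(400,400),interpolation=2);b=cv2.resize(s[130:250,250:370],(400,400),interpolation=2)
cv2.imwrite('pics/c2.png',np.hstack([a,b]))
```

```text
(no output)
```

View pics/c1.png

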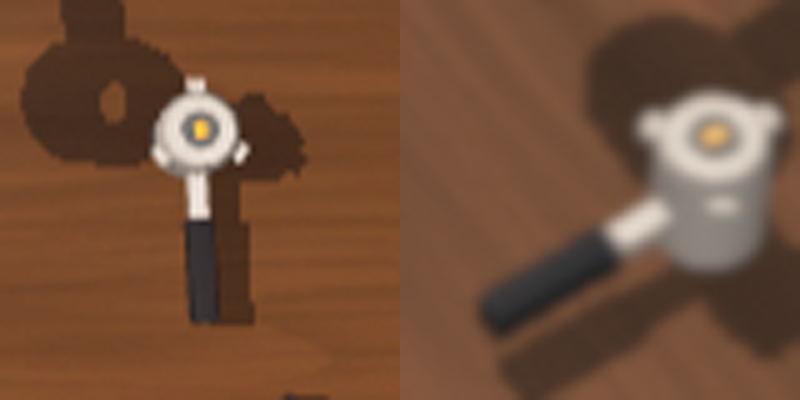

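View pics/c2.png

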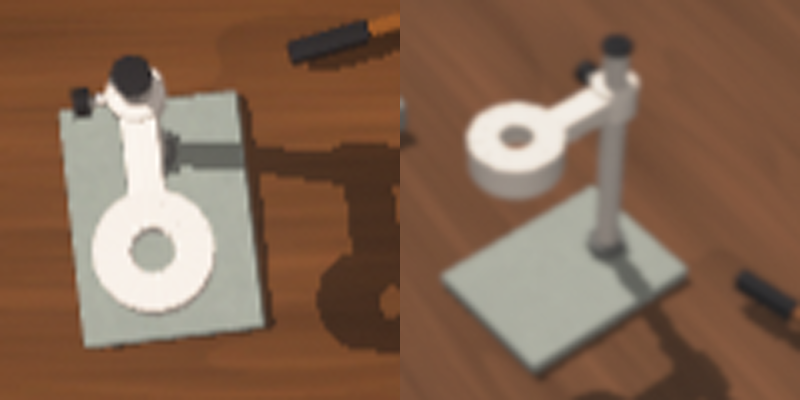

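The crop confirms steel, with lugs and a black bar (top ≈(330,244)). Now I'll measure it.

```bash
cat > meas.py <<'E'
from h import *
def holder(tag='top0'):
    f=np.load(f'pics/{tag}.npz');p=f['p'];d=f['d']
    return p,d
E
python3 - <<'E'
from h import *
f=np.load('pics/top0.npz');p=f['p'].astype(int);d=f['d']
g=np.load('pics/side0.npz');ps=g['p'].astype(int);ds=g['d']
def blob(m,box):
    mm=np.zeros_like(m);u0,v0,u1,v1=box;mm[v0:v1,u0:u1]=m[v0:v1,u0:u1]
    n,l,s,c=cv2.connectedComponentsWithStats(mm.astype(np.uint8)); i=1+np.argmax(s[1:,4]); return l==i
# bar top
def show(name,m,n,dep,z):
    v,u=np.nonzero(m); uv=np.c_[u,v].astype(float)
    P=depthpts(n,uv,dep[v,u]); Q=plane(n,uv,z)
    print(name,n,len(u),'uv',uv.mean(0).round(2),'depthmean',P.mean(0).round(4),'z pct',np.percentile(P[:,2],[5,25,50,75,95]).round(4),'plane',Q.mean(0).round(4))
    c=Q[:,:2]-Q[:,:2].mean(0);w,V=np.linalg.eigh(c.T@c); print('   axis deg',np.degrees(np.arctan2(V[1,1],V[0,1])).round(2),'extent',np.ptp(c@V[:,1]).round(4),np.ptp(c@V[:,0]).round(4))
    return Q,P
br=p.max(2);sat=p.max(2)-p.min(2)
bar=blob((br<75)&(sat<20),(315,225,345,262)); show('bar','top'*1 and bar,'top',d,.036) if 0 else show('bar',bar,'top',d,.036)
brs=ps.max(2);sats=ps.max(2)-ps.min(2)
bars=blob((brs<60)&(sats<20),(275,270,305,300)); show('bar',bars,'side',ds,.030)
# holder top disk
disc=blob((br>150)&(sat<60),(312,200,348,226));Q,P=show('disc',disc,'top',d,.066)
# collar
col=blob((br>190)&(sat<40),(232,178,275,216));Q,P=show('collar',col,'top',d,.2)
cols=blob((brs>190)&(sats<40),(266,155,305,185));show('collar',cols,'side',ds,.2)
cap=blob((br<80)&(sat<25),(242,146,258,164));show('cap',cap,'top',d,.285)
caps=blob((brs<90)&(sats<25),(308,138,322,152));show('cap',caps,'side',ds,.285)
base=blob((sat<25)&(br>100)&(br<190),(225,150,285,225))
v,u=np.nonzero(base);r=cv2.minAreaRect(plane('top',np.c_[u,v],.014)[:,:2].astype(np.float32)*1000);print('base rect',r)
# holder circles
for nm,m in (('disc',disc),('collar',col)):
    c,_=cv2.findContours(m.astype(np.uint8),0,1); c=max(c,key=cv2.contourArea); print(nm,cv2.minEnclosingCircle(c),cv2.fitEllipse(c))
E
```

```text
bar top 109 uv [329.98 243.63] depthmean [ 0.4577 -0.1742  0.0507] z pct [0.0321 0.0351 0.0372 0.0395 0.0419] plane [ 0.4581 -0.1758  0.036 ]
   axis deg -178.01 extent 0.062 0.0173
bar side 104 uv [291.87 287.65] depthmean [ 0.4548 -0.1803  0.0321] z pct [0.0243 0.0292 0.033  0.035  0.0373] plane [ 0.4556 -0.1792  0.03  ]
   axis deg -177.51 extent 0.0622 0.0165
disc top 190 uv [328.66 216.31] depthmean [ 0.5441 -0.1714  0.0625] z pct [0.0305 0.0624 0.0657 0.0685 0.0723] plane [ 0.5438 -0.171   0.066 ]
   axis deg 157.33 extent 0.0602 0.059
collar top 712 uv [252.6  195.96] depthmean [0.5901 0.0608 0.228 ] z pct [0.0175 0.2379 0.2403 0.2424 0.2451] plane [0.5942 0.0623 0.2   ]
   axis deg -178.21 extent 0.1008 0.0878
collar side 494 uv [286.58 169.95] depthmean [0.5971 0.0679 0.2287] z pct [0.2275 0.2353 0.2373 0.2387 0.2413] plane [0.6129 0.0925 0.2   ]
   axis deg -175.47 extent 0.127 0.0875
cap top 76 uv [247.5 153.5] depthmean [0.6992 0.07   0.2861] z pct [0.2825 0.2848 0.2862 0.2875 0.2898] plane [0.6995 0.0701 0.285 ]
   axis deg -152.66 extent 0.0266 0.0234
cap side 44 uv [314.5 143.5] depthmean [0.6671 0.0297 0.3266] z pct [0.2805 0.2823 0.2837 0.285  0.2882] plane [0.6958 0.068  0.285 ]
   axis deg 48.55 extent 0.0244 0.022
base rect ((653.4635620117188, 65.51516723632812), (219.55506896972656, 149.29385375976562), 5.789239406585693)
disc ((329.44927978515625, 216.04347229003906), 10.337912559509277) ((329.0320739746094, 216.08680725097656), (17.03460693359375, 17.571849822998047), 146.4877471923828)
collar ((251.7188720703125, 194.67735290527344), 17.630748748779297) ((252.5599822998047, 195.86514282226562), (29.43218231201172, 33.46370315551758), 176.5031280517578)
```

Run:
```python
from h import *
from scipy.optimize import least_squares
def circ(P):
    r=least_squares(lambda q:np.hypot(P[:,0]-q[0],P[:,1]-q[1])-q[2],[*P.mean(0),.03],loss='soft_l1',f_scale=.001);return r.x,np.abs(r.fun).mean()
def edge(p,c,r0,r1,angs,rising=False):
    # radial strongest gradient, subpixel
    g=cv2.cvtColor(p,cv2.COLOR_RGB2GRAY).astype(np.float32);out=[]
    for a in angs:
        rr=np.arange(r0,r1,.25);x=(c[0]+rr*np.cos(a)).astype(np.float32);y=(c[1]+rr*np.sin(a)).astype(np.float32)
        s=cv2.remap(g,x[None],y[None],1)[0];s=cv2.GaussianBlur(s[None],(1,5),0)[0] if 0 else np.convolve(np.pad(s,2,'edge'),np.ones(5)/5,'valid');dg=np.gradient(s);i=np.argmin(dg)
        out.append((x[i],y[i]))
    return np.array(out)
T=np.load('pics/top0.npz')['p'];S=np.load('pics/side0.npz')['p']
A=np.radians(np.arange(-40,221,5)) # away from arm (up = -90)
for z in (.236,.239,.242):
    P=plane('top',edge(T,(252.5,197.5),10,20,A),z)[:,:2];q,e=circ(P);print('collar top',z,q.round(4),e.round(5))
    A2=np.radians(np.r_[-230:-60:5]) # side: upper-left edge of top face
    P2=plane('side',edge(S,(285,172),10,21,A2),z)[:,:2];q2,e2=circ(P2);print('  side',q2.round(4),e2.round(5))
# top disc of holder, 44mm top face / outer 52
for a,b in ((6,14),):
    A=np.radians([*range(0,30,5),*range(-60,-20,5),*range(-150,-110,5)])
    P=plane('top',edge(T,(330,215.8),5,12,np.radians([-20,-10,0,10,-30,-40,-50,-60,-120,-130,-140,-150,-160,-170,180,170])),.060)[:,:2];q,e=circ(P);print('holder',q.round(4),e.round(5))
# base by corners
p=T.astype(int);sat=p.max(2)-p.min(2);br=p.max(2)
m=((sat<30)&(br>110)&(br<185)).astype(np.uint8);mm=np.zeros_like(m);mm[150:228,222:290]=m[150:228,222:290]
cv2.imwrite('pics/base.png',cv2.resize(mm[140:230,215:290]*255,(600,720)) [:600])
def line(side):
    pts=[]
    if side=='R':
        for v in range(165,215): 
            u=np.nonzero(mm[v])[0]; 
            if len(u):pts.append((u.max()+.5,v))
    if side=='L':
        for v in range(175,215):
            u=np.nonzero(mm[v])[0]
            if len(u):pts.append((u.min()-.5,v))
    if side=='B':
        for u in range(242,275):
            v=np.nonzero(mm[:,u])[0]
            if len(v):pts.append((u,v.max()+.5))
    Q=plane('top',pts,.014)[:,:2]; vx,vy,x,y=cv2.fitLine(Q.astype(np.float32),cv2.DIST_HUBER,0,1e-4,1e-4).ravel(); return np.degrees(np.arctan2(vy,vx)),x,y
for s in 'LRB':print(s,line(s))
# bar edges: sides
D=np.load('pics/top0.npz')['d']
```

```text
collar top 0.236 [0.586 0.06  0.043] 0.00087
  side [0.5863 0.0624 0.0441] 0.00045
collar top 0.239 [0.5856 0.0599 0.0429] 0.00087
  side [0.5847 0.0598 0.044 ] 0.00045
collar top 0.242 [0.5851 0.0597 0.0428] 0.00087
  side [0.583  0.0572 0.0439] 0.00045
holder [ 0.5438 -0.172   0.0263] 0.00057
L (np.float32(5.733377), np.float32(0.6279488), np.float32(0.13820958))
R (np.float32(6.2620525), np.float32(0.62926316), np.float32(-0.010962368))
B (np.float32(-84.57796), np.float32(0.54445946), np.float32(0.0558003))
```

Emit:
arm_command([
  {"fingers": 85,"travel": [0,0,0],"yaw": -5},
  {"yaw": -5,"travel": [0,0,0]},
  {"yaw": -5,"travel": [0,0,0]},
  {"yaw": -5,"travel": [0,0,0]},
  {"travel": [0,0,0]},
], newtons=100)

```text
invalid input at $.rows[1]: expected keys fingers, travel, yaw
```

```bash
cat >> h.py <<'E'
from scipy.spatial.transform import Rotation as Ro
def pose():
    o=ctrl.get_obs();R=Ro.from_rotvec(o['eef_rot']).as_matrix();return np.array(o['position']),R,o
def delta(tgt,hd=None):
    p,R,o=pose();h=np.degrees(np.arctan2(R[1,0],R[0,0]))
    print('t',round(float(o['time']),2),'pos',p.round(4),'heading',h.round(2),'toolz',R[:,2].round(4),'F',np.round(o['wrist_force'],2),'gap',round(float(o['finger_gap']),4),'q6',o['qpos'][5].round(2))
    print('tool delta mm',(R.T@(np.array(tgt)-p)*1000).round(1),'yaw',None if hd is None else round(h-hd,2))
E
python3 -c "
from h import *
delta((.456,-.1765,.231),3)"
```

```text
t 0.1 pos [0.1832 0.597  0.2303] heading -17.07 toolz [-5.0e-04 -1.9e-03 -1.0e+00] F [-0.11  0.11 -0.03] gap 0.0854 q6 -0.26
tool delta mm [487.8 659.3   0.7] yaw -20.07
```

Emit:
arm_command([
  {"fingers": 85,"travel": [0,0,0],"yaw": -5},
  {"fingers": 85,"yaw": -5,"travel": [0,0,0]},
  {"fingers": 85,"yaw": -5,"travel": [0,0,0]},
  {"fingers": 85,"yaw": -5,"travel": [0,0,0]},
  {"fingers": 85,"yaw": 0,"travel": [0,0,0]},
], newtons=100)

```text
time: 0.6
position: [0.1833, 0.5972, 0.2307]
eef_rot: [3.139, 0.08, -0.001]
wrist_force: [1.2, 0.5, -0.7]
finger_gap: 0.0854
```

```bash
python3 -c "
from h import *
delta((.456,-.1765,.231),3)"
```

```text
t 0.6 pos [0.1833 0.5972 0.2307] heading 2.93 toolz [-3.0e-04 -1.2e-03 -1.0e+00] F [ 1.16  0.55 -0.71] gap 0.0854 q6 0.09
tool delta mm [2.329e+02 7.866e+02 5.000e-01] yaw -0.07
```

Emit:
arm_command([
  {"fingers": 85,"travel": [10,15,0],"yaw": 0},
  {"fingers": 85,"travel": [12,33,0],"yaw": 0},
  {"fingers": 85,"travel": [10,35,0],"yaw": 0},
  {"fingers": 85,"travel": [10,35,0],"yaw": 0},
  {"fingers": 85,"travel": [10,35,0],"yaw": 0},
  {"fingers": 85,"travel": [10,35,0],"yaw": 0},
  {"fingers": 85,"travel": [10,35,0],"yaw": 0},
  {"fingers": 85,"travel": [10,35,0],"yaw": 0},
  {"fingers": 85,"travel": [10,35,0],"yaw": 0},
  {"fingers": 85,"travel": [10,35,0],"yaw": 0},
  {"fingers": 85,"travel": [10,35,0],"yaw": 0},
  {"fingers": 85,"travel": [10,35,0],"yaw": 0},
])

```text
time: 1.8
position: [0.3255, 0.2039, 0.2314]
eef_rot: [-3.14, -0.078, -0.0]
wrist_force: [-0.2, 0.8, -0.8]
finger_gap: 0.085
```

Emit:
arm_command([
  {"fingers": 85,"travel": [10,35,0],"yaw": 0},
  {"fingers": 85,"travel": [10,35,0],"yaw": 0},
  {"fingers": 85,"travel": [10,35,0],"yaw": 0},
  {"fingers": 85,"travel": [10,35,0],"yaw": 0},
  {"fingers": 85,"travel": [10,35,0],"yaw": 0},
  {"fingers": 85,"travel": [10,35,0],"yaw": 0},
  {"fingers": 85,"travel": [10,35,0],"yaw": 0},
  {"fingers": 85,"travel": [10,35,0],"yaw": 0},
  {"fingers": 85,"travel": [10,35,0],"yaw": 0},
  {"fingers": 85,"travel": [10,30,0],"yaw": 0},
  {"fingers": 85,"travel": [10,20,0],"yaw": 0},
  {"fingers": 85,"travel": [0,0,0],"yaw": 0},
])

```text
time: 3.0
position: [0.4542, -0.1549, 0.2308]
eef_rot: [3.14, 0.072, -0.001]
wrist_force: [-0.4, 0.1, -0.8]
finger_gap: 0.0851
```

```bash
python3 -c "
from h import *
grab('side','side1')
delta((.456,-.1765,.06),3)"
```

```text
t 3.05 pos [ 0.4535 -0.1539  0.2308] heading 2.7 toolz [-1.2e-03  2.0e-04 -1.0e+00] F [-0.61 -0.71  0.2 ] gap 0.085 q6 1.6
tool delta mm [  1.6  22.8 170.8] yaw -0.3
```

Emit:
arm_command([
  {"fingers": 85,"travel": [2,12,20],"yaw": 0},
  {"fingers": 85,"travel": [0,11,40],"yaw": 0},
  {"fingers": 85,"travel": [0,0,40],"yaw": 0},
  {"fingers": 60,"travel": [0,0,40],"yaw": 0},
  {"fingers": 50,"travel": [0,0,20],"yaw": 0},
  {"fingers": 50,"travel": [0,0,10],"yaw": 0},
  {"fingers": 50,"travel": [0,0,0],"yaw": 0},
  {"fingers": 50,"travel": [0,0,0],"yaw": 0},
])

```text
time: 3.85
position: [0.4581, -0.1753, 0.0625]
eef_rot: [3.14, 0.082, 0.003]
wrist_force: [-0.9, -0.5, -0.1]
finger_gap: 0.05
```

```bash
python3 -c "
from h import *
s,_=grab('side','side2');t,_=grab('top','top2')
delta((.456,-.1765,.007),3)
cv2.imwrite('pics/c3.png',np.hstack([cv2.resize(t[190:290,280:380],(400,400),interpolation=2),cv2.resize(s[220:320,240:340],(400,400),interpolation=2)])[:,:,::-1])"
```

```text
t 3.95 pos [ 0.4584 -0.1754  0.0628] heading 2.96 toolz [ 3.3e-03 -3.0e-04 -1.0e+00] F [ 0.06  0.03 -0.33] gap 0.0499 q6 1.66
tool delta mm [-2.7  0.9 55.8] yaw -0.04
```

View pics/c3.png

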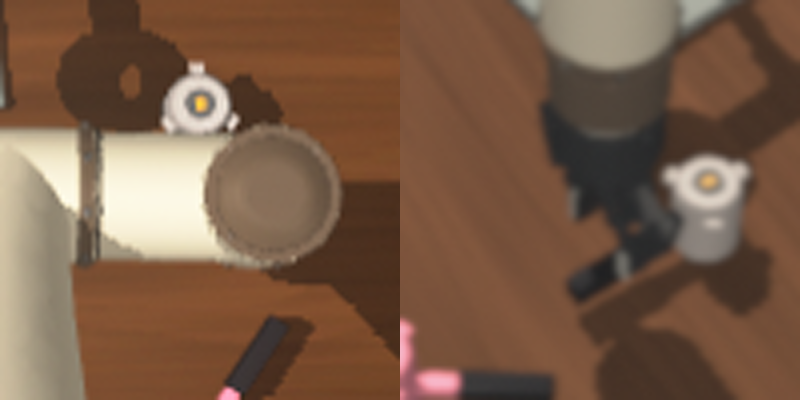

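Emit:
arm_command([
  {"fingers": 50,"travel": [-3,1,15],"yaw": 0},
  {"fingers": 50,"travel": [0,0,20],"yaw": 0},
  {"fingers": 50,"travel": [0,0,14],"yaw": 0},
  {"fingers": 50,"travel": [0,0,6],"yaw": 0},
  {"fingers": 50,"travel": [0,0,0],"yaw": 0},
  {"fingers": 50,"travel": [0,0,0],"yaw": 0},
])

```text
time: 4.55
position: [0.4552, -0.1767, 0.0072]
eef_rot: [3.14, 0.081, 0.003]
wrist_force: [1.0, -0.1, 0.0]
finger_gap: 0.0498
```

```bash
python3 -c "
from h import *
f=np.load('pics/top2.npz');d=f['d']
for uv in [(300,235),(320,245),(345,238),(285,240)]: print(uv,depthpts('top',[uv],[d[uv[1],uv[0]]]).round(3))
delta((.456,-.1765,.007),3)"
```

```text
(300, 235) [[ 0.466 -0.062  0.406]]
(320, 245) [[ 0.441 -0.111  0.397]]
(345, 238) [[ 0.456 -0.168  0.424]]
(285, 240) [[ 0.454 -0.025  0.433]]
t 4.55 pos [ 0.4552 -0.1767  0.0072] heading 2.95 toolz [ 1.9e-03 -2.0e-04 -1.0e+00] F [ 1.02 -0.13  0.02] gap 0.0498 q6 1.66
tool delta mm [ 0.8 -0.2  0.2] yaw -0.05
```

Emit:
arm_command([
  {"fingers": 30,"travel": [0,0,0],"yaw": 0},
  {"fingers": 22,"travel": [0,0,0],"yaw": 0},
  {"fingers": 15,"travel": [0,0,0],"yaw": 0},
  {"fingers": 10,"travel": [0,0,0],"yaw": 0},
  {"fingers": 5,"travel": [0,0,0],"yaw": 0},
  {"fingers": 5,"travel": [0,0,0],"yaw": 0},
  {"fingers": 5,"travel": [0,0,0],"yaw": 0},
], newtons=110)

```text
time: 5.25
position: [0.4547, -0.1768, 0.0068]
eef_rot: [3.14, 0.081, 0.001]
wrist_force: [-1.7, -1.1, 5.2]
finger_gap: 0.0164
```

```bash
python3 -c "
from h import *
s,_=grab('side','side3');t,_=grab('top','top3')
delta((.456,-.1765,.007),3)
cv2.imwrite('pics/c4.png',np.hstack([cv2.resize(t[190:290,280:380],(400,400),interpolation=2),cv2.resize(s[220:320,240:340],(400,400),interpolation=2)])[:,:,::-1])"
```

```text
t 5.35 pos [ 0.4547 -0.1767  0.0068] heading 2.94 toolz [ 9.e-04 -2.e-04 -1.e+00] F [-1.68 -0.17  5.68] gap 0.0165 q6 1.66
tool delta mm [ 1.3 -0.2 -0.2] yaw -0.06
```

View pics/c4.png

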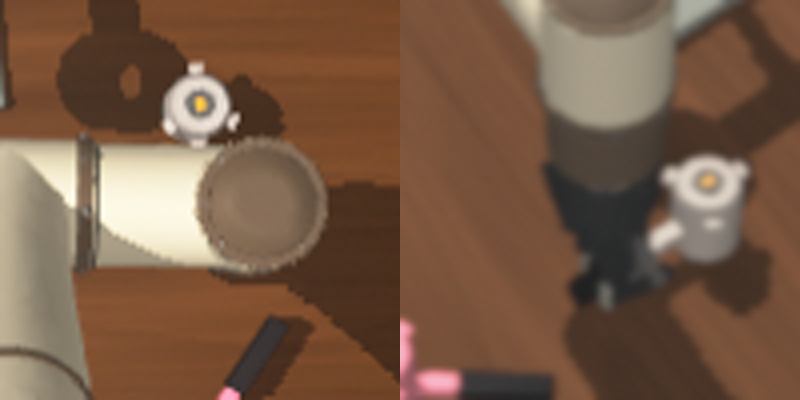

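Emit:
arm_command([
  {"fingers": 5,"travel": [0,0,-5],"yaw": 0},
  {"fingers": 5,"travel": [0,0,-15],"yaw": 0},
  {"fingers": 5,"travel": [0,0,-20],"yaw": 0},
  {"fingers": 5,"travel": [0,0,-20],"yaw": 0},
  {"fingers": 5,"travel": [0,0,-10],"yaw": 0},
  {"fingers": 5,"travel": [0,0,0],"yaw": 0},
  {"fingers": 5,"travel": [0,0,0],"yaw": 0},
  {"fingers": 5,"travel": [0,0,0],"yaw": 0},
], newtons=120)

```text
time: 6.15
position: [0.4533, -0.1765, 0.0751]
eef_rot: [-3.14, -0.08, 0.005]
wrist_force: [0.2, 0.2, -3.7]
finger_gap: 0.0161
```

```bash
cat > e.py <<'E'
from h import *
from scipy.optimize import least_squares
def circ(P,r=None):
    if r: f=lambda q:np.hypot(P[:,0]-q[0],P[:,1]-q[1])-r
    else: f=lambda q:np.hypot(P[:,0]-q[0],P[:,1]-q[1])-q[2]
    s=least_squares(f,[*P.mean(0)]+([] if r else [.03]),loss='soft_l1',f_scale=.001);return s.x.round(4),np.abs(s.fun).mean().round(5)
def edge(p,c,r0,r1,deg):
    g=cv2.cvtColor(p,cv2.COLOR_RGB2GRAY).astype(np.float32);out=[]
    for a in np.radians(deg):
        rr=np.arange(r0,r1,.25);x=(c[0]+rr*np.cos(a)).astype(np.float32);y=(c[1]+rr*np.sin(a)).astype(np.float32)
        s=cv2.remap(g,x[None],y[None],1)[0];s=np.convolve(np.pad(s,2,'edge'),np.ones(5)/5,'valid');i=np.argmin(np.gradient(s));out.append((x[i],y[i]))
    return np.array(out)
def gold(p,box):
    u0,v0,u1,v1=box;h=cv2.cvtColor(p,cv2.COLOR_RGB2HSV)[v0:v1,u0:u1].astype(int)
    m=(abs(h[...,0]-22)<8)&(h[...,1]>90)&(h[...,2]>140);v,u=np.nonzero(m);return (u.mean()+u0,v.mean()+v0,len(u)) if len(u) else None
E
python3 - <<'E'
from e import *
s,_=grab('side','side4');t,_=grab('top','top4')
delta((.456,-.1765,.007),3)
T=np.load('pics/top3.npz')['p']
A=[-20,-10,0,10,-30,-40,-50,-60,-120,-130,-140,-150,-160,-170,180,170]
for tag in('top0','top3'):
    p=np.load(f'pics/{tag}.npz')['p'];print(tag,circ(plane('top',edge(p,(330,215.8),5,12,A),.06)[:,:2]),gold(p,(318,204,342,228)))
for tag in('side0','side3'):
    p=np.load(f'pics/{tag}.npz')['p'];g=gold(p,(305,255,330,280));print(tag,g)
    if g: print(plane('side',[g[:2]],.066),plane('side',[g[:2]],.055))
g=gold(T,(318,204,342,228));print(plane('top',[g[:2]],.066),plane('top',[g[:2]],.055))
cv2.imwrite('pics/c5.png',np.hstack([cv2.resize(t[180:280,280:380],(400,400),interpolation=2),cv2.resize(s[210:310,250:350],(400,400),interpolation=2)])[:,:,::-1])
E
```

```text
t 6.25 pos [ 0.4536 -0.1766  0.0753] heading 2.93 toolz [-2.5e-03  3.0e-04 -1.0e+00] F [-0.7   0.75 -4.01] gap 0.0164 q6 1.66
tool delta mm [ 2.6  0.1 68.3] yaw -0.07
top0 (array([ 0.5438, -0.172 ,  0.0263]), np.float64(0.00057)) (np.float64(330.0), np.float64(215.5), 12)
top3 (array([ 0.5437, -0.1718,  0.0262]), np.float64(0.00048)) (np.float64(329.90909090909093), np.float64(215.63636363636363), 11)
side0 (np.float64(316.6666666666667), np.float64(264.8888888888889), 9)
[[ 0.54616728 -0.17243602  0.066     ]] [[ 0.55092657 -0.16651493  0.055     ]]
side3 (np.float64(316.6666666666667), np.float64(264.8888888888889), 9)
[[ 0.54616728 -0.17243602  0.066     ]] [[ 0.55092657 -0.16651493  0.055     ]]
[[ 0.54579334 -0.17502746  0.066     ]] [[ 0.54689569 -0.1762917   0.055     ]]
```

View pics/c5.png

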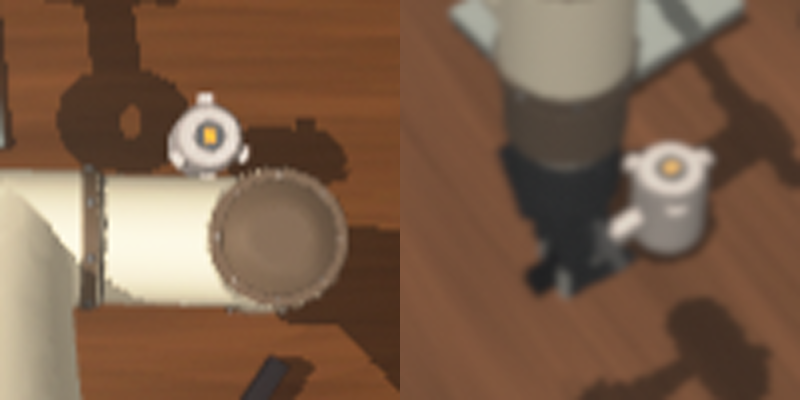

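Run:
```python
from e import *
S=np.load('pics/side0.npz')['p'];T=np.load('pics/top0.npz')['p']
# side: silhouette left/right of cylinder body below the lugs, and back rim arc
c=proj('side',[(.5438,-.172,.066)])[0];print('side proj',c)
A=[-110,-100,-90,-80,-70,-60]
E=edge(S,c,3,11,A);print(E.round(1).tolist())
for z,r in((.066,.022),(.059,.026)):print(z,circ(plane('side',E,z)[:,:2],r))
# side body silhouette at z=.02..: left/right limits
g=cv2.cvtColor(S,cv2.COLOR_RGB2GRAY).astype(int)
for v in range(266,284,2): print(v,g[v,302:334].tolist())
```

```text
side proj [315.91579376 265.14973738]
[[313.79998779296875, 259.29998779296875], [314.79998779296875, 258.70001220703125], [315.8999938964844, 258.6000061035156], [317.1000061035156, 258.5], [318.29998779296875, 258.6000061035156], [319.3999938964844, 259.1000061035156]]
0.066 (array([ 0.5478, -0.173 ]), np.float64(0.00033))
0.059 (array([ 0.5741, -0.1282]), np.float64(0.0012))
266 [59, 56, 59, 70, 90, 117, 150, 183, 205, 211, 200, 174, 152, 155, 164, 162, 150, 143, 157, 188, 208, 204, 174, 125, 82, 64, 66, 79, 88, 91, 92, 90]
268 [75, 65, 58, 56, 61, 85, 122, 159, 187, 205, 213, 210, 197, 180, 167, 164, 170, 183, 197, 206, 205, 187, 152, 110, 79, 70, 77, 85, 90, 90, 91, 91]
270 [86, 78, 67, 60, 64, 85, 110, 131, 147, 165, 183, 199, 206, 211, 212, 212, 211, 209, 204, 190, 168, 142, 118, 96, 81, 82, 90, 90, 90, 89, 88, 90]
272 [89, 87, 83, 77, 79, 94, 111, 122, 126, 133, 139, 145, 152, 159, 164, 165, 162, 157, 148, 138, 128, 118, 108, 98, 92, 92, 94, 94, 92, 91, 89, 89]
274 [89, 90, 91, 97, 112, 131, 139, 135, 129, 128, 131, 133, 136, 142, 151, 159, 160, 155, 143, 131, 122, 114, 105, 96, 92, 91, 93, 94, 95, 94, 92, 91]
276 [101, 118, 144, 169, 191, 204, 204, 182, 154, 135, 132, 133, 136, 144, 160, 173, 176, 170, 154, 134, 121, 111, 99, 90, 88, 90, 91, 92, 94, 94, 95, 93]
278 [174, 197, 210, 216, 215, 210, 196, 173, 150, 135, 132, 133, 134, 135, 136, 135, 135, 132, 129, 124, 117, 108, 91, 78, 79, 85, 88, 90, 91, 93, 94, 94]
280 [179, 202, 205, 194, 173, 152, 136, 127, 126, 129, 131, 133, 134, 135, 134, 133, 131, 129, 125, 121, 114, 101, 82, 66, 65, 73, 82, 87, 90, 91, 93, 94]
282 [105, 127, 131, 123, 111, 103, 102, 106, 115, 123, 129, 132, 133, 134, 133, 132, 130, 127, 122, 115, 101, 82, 65, 57, 57, 59, 62, 66, 68, 73, 82, 90]
```

```bash
python3 -c "
from h import *
delta((.4969,.0515,.1),5.5)"
```

```text
t 6.25 pos [ 0.4536 -0.1766  0.0753] heading 2.93 toolz [-2.5e-03  3.0e-04 -1.0e+00] F [-0.7   0.75 -4.01] gap 0.0164 q6 1.66
tool delta mm [  54.8 -225.6  -24.8] yaw -2.57
```

Emit:
arm_command([
  {"fingers": 5,"travel": [2,-8,-5],"yaw": 0},
  {"fingers": 5,"travel": [5,-20,-10],"yaw": 0},
  {"fingers": 5,"travel": [6,-26,-10],"yaw": 0},
  {"fingers": 5,"travel": [6,-26,0],"yaw": 0},
  {"fingers": 5,"travel": [6,-26,0],"yaw": 0},
  {"fingers": 5,"travel": [6,-26,0],"yaw": 0},
  {"fingers": 5,"travel": [6,-26,0],"yaw": 0},
  {"fingers": 5,"travel": [6,-26,0],"yaw": 0},
  {"fingers": 5,"travel": [5,-20,0],"yaw": 0},
  {"fingers": 5,"travel": [4,-13,0],"yaw": 0},
  {"fingers": 5,"travel": [3,-8,0],"yaw": -2.6},
  {"fingers": 5,"travel": [0,0,0],"yaw": 0},
])

```text
time: 7.45
position: [0.4982, 0.0519, 0.1014]
eef_rot: [-3.138, -0.154, -0.001]
wrist_force: [-0.0, 0.8, -2.7]
finger_gap: 0.0165
```

Emit:
arm_command([
  {"fingers": 5,"travel": [0,0,0],"yaw": 0},
  {"fingers": 5,"travel": [0,0,0],"yaw": 0},
])

```text
time: 7.65
position: [0.4974, 0.0503, 0.1012]
eef_rot: [3.138, 0.15, -0.001]
wrist_force: [-0.1, 0.4, -3.2]
finger_gap: 0.0166
```

```bash
python3 -c "
from h import *
s,_=grab('side','side5');t,_=grab('top','top5')
delta((.4969,.0515,.1),5.5)
cv2.imwrite('pics/c6.png',np.hstack([cv2.resize(t[130:250,200:320],(400,400),interpolation=2),cv2.resize(s[120:240,230:350],(400,400),interpolation=2)])[:,:,::-1])"
```

```text
t 7.75 pos [0.4975 0.0503 0.1013] heading 5.46 toolz [-2.e-04 -1.e-04 -1.e+00] F [ 0.52 -0.41 -3.71] gap 0.016 q6 1.24
tool delta mm [-0.5 -1.3  1.3] yaw -0.04
```

View pics/c6.png

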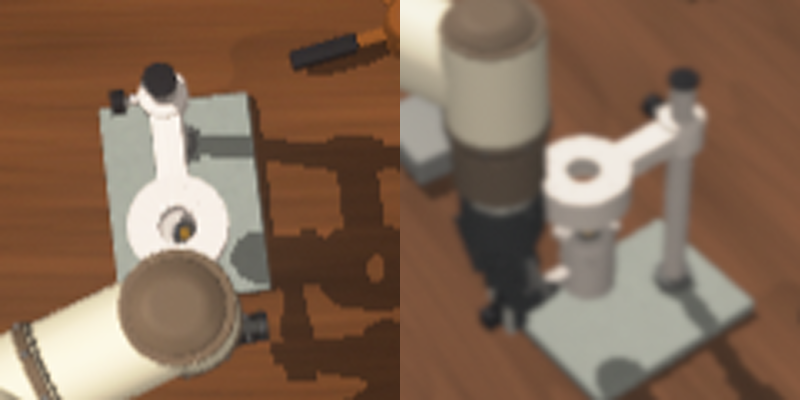

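Run:
```python
from e import *
T0=np.load('pics/top0.npz')['p'];T4=np.load('pics/top4.npz')['p'];T5=np.load('pics/top5.npz')['p']
far=[-70,-65,-60,-50,-40,-30,-20,-10,0,8]
for nm,p,c,dz in(('0',T0,(330,215.5),0),('4',T4,(332,213.5),.0685)):
    E=edge(p,c,5,13,far);Q=plane('top',E,.059+dz)[:,:2];print(nm,'far r26',circ(Q,.026),'free',circ(Q))
    g=cv2.cvtColor(p,cv2.COLOR_RGB2HSV).astype(float);u0,v0=int(c[0])-6,int(c[1])-6
    rgb=p[v0:v0+13,u0:u0+13].astype(float);w=np.clip(rgb[...,0]-rgb[...,2]-40,0,None);yy,xx=np.mgrid[v0:v0+13,u0:u0+13];gc=((w*xx).sum()/w.sum(),(w*yy).sum()/w.sum());print('gold',gc,[plane('top',[gc],z+dz)[0,:2].round(4).tolist() for z in(.055,.066,.075)])
# grey level lines across gold
    print(p[v0+6,u0:u0+13].tolist())
c=(252.5,195.5)
far=[-75,-60,-50,-40,-30]+[225,215,205,195,185,175,165,-20,-10,0,10,20]
E=edge(T0,c,13,20,far);Q=plane('top',E,.239)[:,:2];print('collar all',circ(Q,.0425),circ(Q))
cv2.imwrite('pics/c7.png',np.hstack([cv2.resize(T0[175:220,230:275],(400,400),interpolation=0),cv2.resize(T0[195:235,310:350],(400,400),interpolation=0)])[:,:,::-1])
```

```text
0 far r26 (array([ 0.571 , -0.2132]), np.float64(0.00251)) free (array([ 0.5474, -0.1769,  0.0209]), np.float64(0.0002))
gold (np.float64(330.3034081463009), np.float64(214.90440565253533)) [[0.5492, -0.1776], [0.5481, -0.1764], [0.5472, -0.1753]]
[[229, 219, 207], [229, 219, 207], [149, 142, 136], [119, 117, 112], [139, 127, 107], [248, 202, 71], [248, 201, 69], [206, 162, 93], [125, 119, 113], [132, 128, 122], [228, 217, 205], [229, 219, 208], [229, 220, 208]]
4 far r26 (array([ 0.5713, -0.2114]), np.float64(0.00263)) free (array([ 0.5455, -0.175 ,  0.0225]), np.float64(0.00024))
gold (np.float64(332.3896499238965), np.float64(213.0593607305936)) [[0.5478, -0.1763], [0.5466, -0.1749], [0.5457, -0.1739]]
[[228, 216, 205], [227, 216, 205], [194, 181, 173], [124, 120, 116], [116, 114, 110], [239, 187, 79], [248, 201, 69], [231, 179, 82], [126, 121, 112], [119, 116, 112], [189, 178, 169], [227, 217, 203], [228, 217, 205]]
collar all (array([0.5866, 0.0599]), np.float64(0.00111)) (array([0.5862, 0.0599, 0.0428]), np.float64(0.00108))
```

View pics/c7.png

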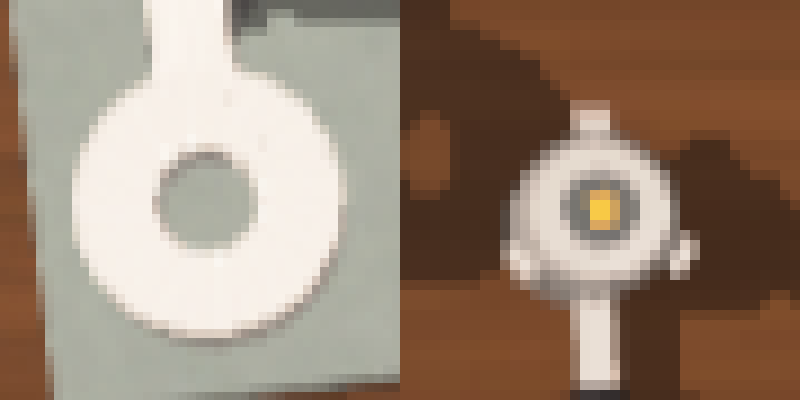

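```bash
python3 - <<'E'
from e import *
T5=np.load('pics/top5.npz')['p'];S5=np.load('pics/side5.npz')['p']
cv2.imwrite('pics/c8.png',np.hstack([cv2.resize(T5[180:220,235:275],(400,400),interpolation=0),cv2.resize(S5[160:215,270:325],(400,400),interpolation=2)])[:,:,::-1])
# bore: ellipse of hole top rim via rising edge (white outside)
def rise(p,c,r0,r1,deg):
    return edge(255-p,c,r0,r1,deg)
T0=np.load('pics/top0.npz')['p']
for p in(T0,T5):
    E=rise(p,(250.5 if 0 else 253,197.5),2,8,range(0,360,15));Q=plane('top',E,.239)[:,:2];print('bore',E.mean(0).round(2),circ(Q))
E
python3 -c "
from h import *
print(proj('top',[(.5855,.06,.239),(.4975+.0885*.9955,.0503+.0885*.0951,.1605)]))"
```

```text
bore [252.82 197.25] (array([0.5855, 0.06  , 0.016 ]), np.float64(0.00047))
bore [253.05 197.02] (array([0.5859, 0.0598, 0.0158]), np.float64(0.00139))
[[252.66479964 196.97283873]
 [254.58946345 200.68989464]]
```

View pics/c8.png

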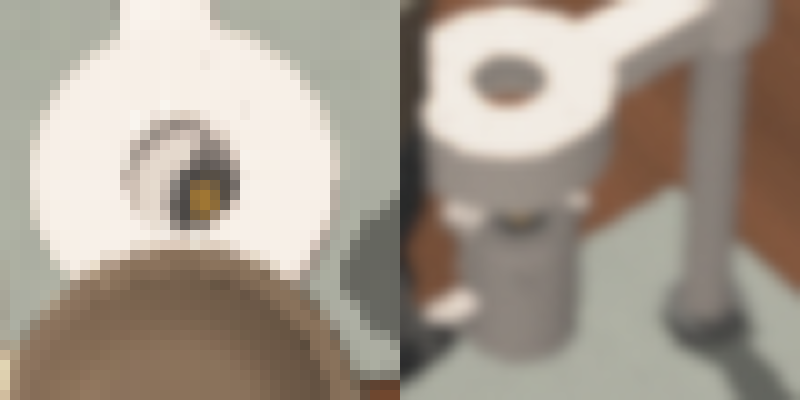

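Run:
```python
from e import *
def tri(a,b):
    o1,w1,_=rays('top',[a]);o2,w2,_=rays('side',[b]);w1=w1[0]/np.linalg.norm(w1[0]);w2=w2[0]/np.linalg.norm(w2[0])
    s=np.linalg.lstsq(np.c_[w1,-w2],o2-o1,rcond=None)[0];return (o1+w1*s[0]).round(4),(o2+w2*s[1]).round(4)
def gw(p,c,k=6,th=40):
    u0,v0=int(round(c[0]))-k,int(round(c[1]))-k;n=2*k+1
    rgb=p[v0:v0+n,u0:u0+n].astype(float);w=np.clip(rgb[...,0]-rgb[...,2]-th,0,None);yy,xx=np.mgrid[v0:v0+n,u0:u0+n];return((w*xx).sum()/w.sum(),(w*yy).sum()/w.sum())
L=lambda t:np.load(f'pics/{t}.npz')['p']
for i,a,b in((0,(330,215.5),(316.7,265)),(4,(332,213.5),(316.7,251.5))):
    ga=gw(L(f'top{i}'),a,4);gb=gw(L(f'side{i}'),b,4);print(i,ga,gb,tri(ga,gb))
# cap check of calib: cap in both
print('cap',tri((247.5,153.5),(314.5,143.5)))
print(gw(L('top5'),(255,199.5),3,30))
```

```text
0 (np.float64(329.7791017415215), np.float64(215.48670944087993)) (np.float64(316.70284697508896), np.float64(264.83451957295375)) (array([ 0.546 , -0.1743,  0.069 ]), array([ 0.5451, -0.1739,  0.0688]))
4 (np.float64(332.00652528548125), np.float64(213.47553017944534)) (np.float64(317.35852090032154), np.float64(251.35852090032154)) (array([ 0.5453, -0.1737,  0.1352]), array([ 0.5443, -0.1732,  0.135 ]))
cap (array([0.7002, 0.0703, 0.2818]), array([0.6983, 0.0713, 0.2814]))
(np.float64(254.91743119266056), np.float64(199.48990825688074))
```

Run:
```python
from e import *
p,R,o=pose()
for z in(.1605,.163):
    g=plane('top',[(254.92,199.49)],z)[0];print(g.round(4),(R.T@(g-p)*1000).round(1),'to collar',(R.T@(np.array([.5855,.06,z])-g)*1000).round(1))
# side: bore ellipse center
S=np.load('pics/side0.npz')['p']
E=edge(255-S,(285.5,172),2,9,range(0,360,15));
for z in(.2375,.239,.2405):print('side bore',circ(plane('side',E,z)[:,:2]))
```

```text
[0.5892 0.0577 0.1605] [ 91.9   1.4 -59.2] to collar [-3.4 -2.7  0. ]
[0.5888 0.0576 0.163 ] [ 91.6   1.5 -61.7] to collar [-3.1 -2.8  0. ]
side bore (array([0.5848, 0.0601, 0.0148]), np.float64(0.00051))
side bore (array([0.584 , 0.0588, 0.0148]), np.float64(0.00051))
side bore (array([0.5832, 0.0575, 0.0148]), np.float64(0.00051))
```

Emit:
arm_command([
  {"fingers": 5,"travel": [-1.5,-1.3,-5],"yaw": 0},
  {"fingers": 5,"travel": [-1.4,-1.2,-8],"yaw": 0},
  {"fingers": 5,"travel": [0,0,-8],"yaw": 0},
  {"fingers": 5,"travel": [0,0,-6],"yaw": 0},
  {"fingers": 5,"travel": [0,0,-3],"yaw": 0},
  {"fingers": 5,"travel": [0,0,0],"yaw": 0},
  {"fingers": 5,"travel": [0,0,0],"yaw": 0},
  {"fingers": 5,"travel": [0,0,0],"yaw": 0},
])

```text
time: 8.55
position: [0.4943, 0.053, 0.1309]
eef_rot: [3.138, 0.152, -0.001]
wrist_force: [0.3, -1.1, -2.7]
finger_gap: 0.0162
```

```bash
cat > look.py <<'E'
import sys
from e import *
tag=sys.argv[1]
s,_=grab('side','side'+tag);t,_=grab('top','top'+tag)
delta((.4942,.0525,.1),5.5)
cv2.imwrite(f'pics/c{tag}.png',np.hstack([cv2.resize(t[180:220,235:275],(400,400),interpolation=0),cv2.resize(s[140:215,260:335],(400,400),interpolation=2)])[:,:,::-1])
E
python3 look.py 9
```

```text
t 8.65 pos [0.4945 0.053  0.131 ] heading 5.54 toolz [-7.e-04 -3.e-04 -1.e+00] F [-0.51 -0.41 -3.15] gap 0.0159 q6 1.23
tool delta mm [-0.3  0.5 31. ] yaw 0.04
```

View pics/c9.png

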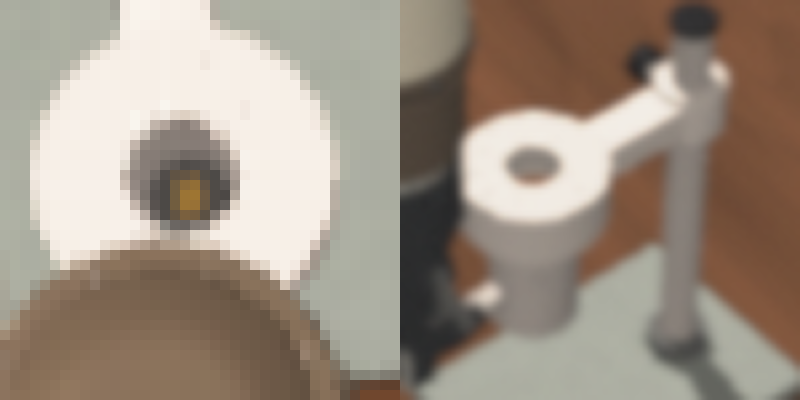

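Run:
```python
from e import *
T=np.load('pics/top9.npz')['p']
u0,v0=248,194
rgb=T[v0:v0+10,u0:u0+12].astype(float);w=np.clip(rgb[...,0]-rgb[...,2]-30,0,None);w[:, :]=np.where(rgb[...,2]<110,w,0);yy,xx=np.mgrid[v0:v0+10,u0:u0+12];g=((w*xx).sum()/w.sum(),(w*yy).sum()/w.sum())
print(g,'want',proj('top',[(.5855,.06,.190)]),plane('top',[g],.190))
```

```text
(np.float64(253.43738656987296), np.float64(199.20508166969148)) want [[253.61809002 199.37134401]] [[0.58599982 0.06051998 0.19      ]]
```

Emit:
arm_command([
  {"fingers": 5,"travel": [0,0,-3],"yaw": 0},
  {"fingers": 5,"travel": [0,0,-3],"yaw": 0},
  {"fingers": 5,"travel": [0,0,-3],"yaw": 0},
  {"fingers": 5,"travel": [0,0,-3],"yaw": 0},
  {"fingers": 5,"travel": [0,0,-2],"yaw": 0},
  {"fingers": 5,"travel": [0,0,-2],"yaw": 0},
  {"fingers": 5,"travel": [0,0,0],"yaw": 0},
])

```text
time: 9.35
position: [0.4948, 0.0531, 0.1477]
eef_rot: [-3.138, -0.152, -0.001]
wrist_force: [0.1, -0.3, -3.0]
finger_gap: 0.0163
```

Emit:
arm_command([
  {"fingers": 5,"travel": [0,0,-1],"yaw": 0},
  {"fingers": 5,"travel": [0,0,-1],"yaw": 0},
  {"fingers": 5,"travel": [0,0,-1],"yaw": 0},
  {"fingers": 5,"travel": [0,0,0],"yaw": 0},
])

```text
time: 9.75
position: [0.4947, 0.0531, 0.1505]
eef_rot: [-3.138, -0.152, -0.0]
wrist_force: [-0.0, -0.3, -2.5]
finger_gap: 0.0161
```

Emit:
arm_command([
  {"fingers": 5,"travel": [0,0,-1],"yaw": 0},
  {"fingers": 5,"travel": [0,0,-1],"yaw": 0},
  {"fingers": 5,"travel": [0,0,-1],"yaw": 0},
  {"fingers": 5,"travel": [0,0,0],"yaw": 0},
])

```text
time: 10.15
position: [0.4948, 0.0532, 0.1535]
eef_rot: [-3.138, -0.152, -0.001]
wrist_force: [0.7, -0.3, -4.1]
finger_gap: 0.0162
```

No contact so far. I'll continue in 1 mm steps.

Emit:
arm_command([
  {"fingers": 5,"travel": [0,0,-1],"yaw": 0},
  {"fingers": 5,"travel": [0,0,-1],"yaw": 0},
  {"fingers": 5,"travel": [0,0,0],"yaw": 0},
])

```text
time: 10.45
position: [0.4948, 0.0531, 0.1555]
eef_rot: [-3.138, -0.152, -0.001]
wrist_force: [0.4, 0.5, -3.2]
finger_gap: 0.0159
```

Emit:
arm_command([
  {"fingers": 5,"travel": [0,0,-1],"yaw": 0},
  {"fingers": 5,"travel": [0,0,-1],"yaw": 0},
  {"fingers": 5,"travel": [0,0,0],"yaw": 0},
])

```text
time: 10.75
position: [0.4948, 0.0531, 0.1575]
eef_rot: [-3.138, -0.152, -0.001]
wrist_force: [-0.6, 0.8, -3.2]
finger_gap: 0.016
```

```bash
python3 look.py 10
```

```text
t 10.85 pos [0.4947 0.0531 0.1573] heading 5.54 toolz [ 1.e-04  1.e-04 -1.e+00] F [ 0.43  0.12 -3.52] gap 0.016 q6 1.23
tool delta mm [-0.5  0.6 57.3] yaw 0.04
```

View pics/c10.png

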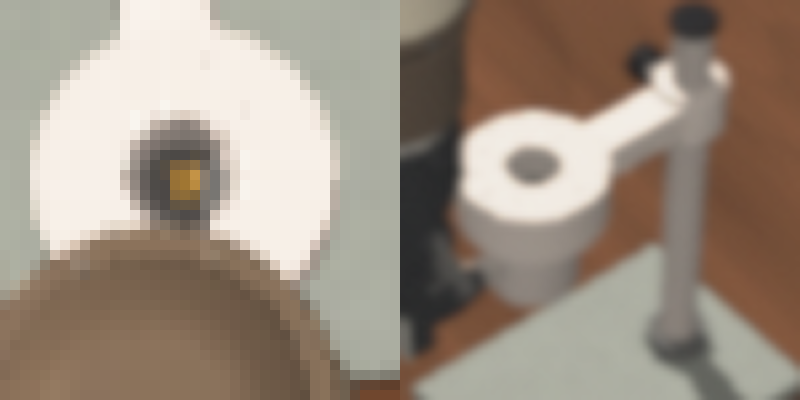

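Emit:
arm_command([
  {"fingers": 5,"travel": [0,0,-1],"yaw": 0},
  {"fingers": 5,"travel": [0,0,-1],"yaw": 0},
  {"fingers": 5,"travel": [0,0,0],"yaw": 0},
])

```text
time: 11.15
position: [0.4948, 0.0531, 0.1595]
eef_rot: [-3.138, -0.152, -0.001]
wrist_force: [-0.0, -0.5, -3.4]
finger_gap: 0.0158
```

Emit:
arm_command([
  {"fingers": 5,"travel": [0,0,-1],"yaw": 0},
  {"fingers": 5,"travel": [0,0,-1],"yaw": 0},
  {"fingers": 5,"travel": [0,0,0],"yaw": 0},
])

```text
time: 11.45
position: [0.4948, 0.0531, 0.1615]
eef_rot: [-3.138, -0.152, -0.001]
wrist_force: [0.5, 0.5, -2.7]
finger_gap: 0.0162
```

Emit:
arm_command([
  {"fingers": 5,"travel": [0,0,-1],"yaw": 0},
  {"fingers": 5,"travel": [0,0,0],"yaw": 0},
])

```text
time: 11.65
position: [0.4947, 0.0531, 0.1624]
eef_rot: [-3.138, -0.152, -0.0]
wrist_force: [0.9, -0.4, -2.2]
finger_gap: 0.0161
```

Emit:
arm_command([
  {"fingers": 5,"travel": [0,0,-1],"yaw": 0},
  {"fingers": 5,"travel": [0,0,0],"yaw": 0},
])

```text
time: 11.85
position: [0.4948, 0.0531, 0.1635]
eef_rot: [-3.138, -0.152, -0.001]
wrist_force: [0.4, 0.3, -3.1]
finger_gap: 0.016
```

Emit:
arm_command([
  {"fingers": 5,"travel": [0,0,-1],"yaw": 0},
  {"fingers": 5,"travel": [0,0,0],"yaw": 0},
])

```text
time: 12.05
position: [0.4946, 0.0531, 0.1644]
eef_rot: [-3.138, -0.152, -0.0]
wrist_force: [0.4, -0.2, -2.1]
finger_gap: 0.0158
```

Emit:
arm_command([
  {"fingers": 5,"travel": [0,0,-1],"yaw": 0},
  {"fingers": 5,"travel": [0,0,0],"yaw": 0},
])

```text
time: 12.25
position: [0.4944, 0.053, 0.1649]
eef_rot: [3.138, 0.151, -0.001]
wrist_force: [0.9, 0.4, -5.1]
finger_gap: 0.0161
```

Emit:
arm_command([
  {"fingers": 5,"travel": [0,0,-1],"yaw": 0},
  {"fingers": 5,"travel": [0,0,0],"yaw": 0},
])

```text
time: 12.45
position: [0.4943, 0.053, 0.1659]
eef_rot: [3.138, 0.152, -0.002]
wrist_force: [1.3, 0.2, -6.5]
finger_gap: 0.0158
```

Emit:
arm_command([
  {"fingers": 5,"travel": [0,0,-1],"yaw": 0},
  {"fingers": 5,"travel": [0,0,0],"yaw": 0},
])

```text
time: 12.65
position: [0.4943, 0.053, 0.167]
eef_rot: [3.138, 0.152, -0.002]
wrist_force: [0.1, -0.3, -6.8]
finger_gap: 0.0161
```

Emit:
arm_command([
  {"fingers": 5,"travel": [0,0,-1],"yaw": 0},
  {"fingers": 5,"travel": [0,0,-1],"yaw": 0},
  {"fingers": 5,"travel": [0,0,0],"yaw": 0},
])

```text
time: 12.95
position: [0.4942, 0.053, 0.1691]
eef_rot: [3.138, 0.151, -0.001]
wrist_force: [1.7, 0.4, -7.4]
finger_gap: 0.0162
```

Emit:
arm_command([
  {"fingers": 5,"travel": [0,0,-1],"yaw": 0},
  {"fingers": 5,"travel": [0,0,-1],"yaw": 0},
  {"fingers": 5,"travel": [0,0,0],"yaw": 0},
])

```text
time: 13.25
position: [0.4942, 0.053, 0.1711]
eef_rot: [3.138, 0.152, -0.002]
wrist_force: [0.3, 1.3, -9.1]
finger_gap: 0.0159
```

```bash
python3 look.py 11
```

```text
t 13.35 pos [0.4942 0.053  0.171 ] heading 5.53 toolz [-1.e-03 -2.e-04 -1.e+00] F [-0.45  0.56 -8.56] gap 0.0163 q6 1.23
tool delta mm [-0.   0.5 71. ] yaw 0.03
```

View pics/c11.png

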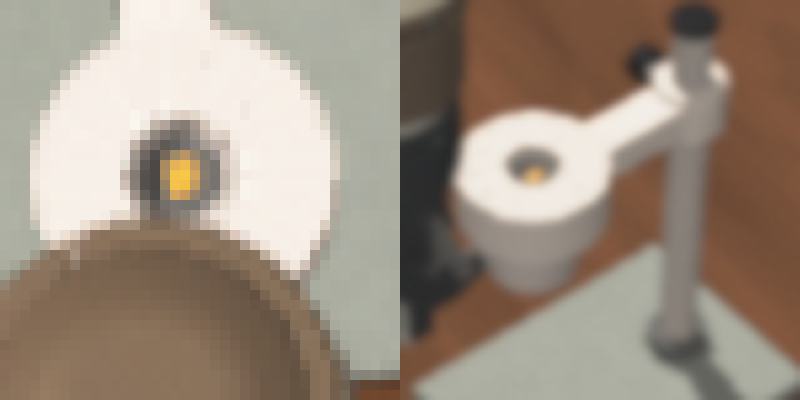

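Emit:
arm_command([
  {"fingers": 5,"travel": [0,0,-0.6],"yaw": 0},
  {"fingers": 5,"travel": [0,1.6,0],"yaw": -1},
  {"fingers": 5,"travel": [0.1,3.1,0],"yaw": -2},
  {"fingers": 5,"travel": [0.1,3.1,0],"yaw": -2},
  {"fingers": 5,"travel": [0.1,3.1,0],"yaw": -2},
  {"fingers": 5,"travel": [0,1.6,0],"yaw": -1},
  {"fingers": 5,"travel": [0,0,0],"yaw": 0},
])

```text
time: 14.05
position: [0.4966, 0.0406, 0.1717]
eef_rot: [3.12, 0.37, -0.001]
wrist_force: [-1.2, 1.5, -9.5]
finger_gap: 0.0163
```

```bash
python3 -c "
from h import *
delta((.4942,.053,.1717),57.5)
o=ctrl.get_obs();print(np.round(o['torque'],2))"
```

```text
t 14.05 pos [0.4966 0.0406 0.1717] heading 13.54 toolz [-8.e-04 -2.e-04 -1.e+00] F [-1.24  1.52 -9.45] gap 0.0163 q6 1.4
tool delta mm [  0.6 -12.6   0. ] yaw -43.96
[0.1  0.93 0.14]
```

Emit:
arm_command([
  {"fingers": 5,"travel": [0.1,3.1,0],"yaw": -2},
  {"fingers": 5,"travel": [0.1,4.7,0],"yaw": -3},
  {"fingers": 5,"travel": [0.1,4.7,0],"yaw": -3},
  {"fingers": 5,"travel": [0.1,3.1,0],"yaw": -2},
  {"fingers": 5,"travel": [0,0,0],"yaw": 0},
])

```text
time: 14.55
position: [0.5016, 0.0255, 0.1718]
eef_rot: [3.075, 0.639, -0.002]
wrist_force: [-1.1, 0.6, -10.0]
finger_gap: 0.0162
```

Emit:
arm_command([
  {"fingers": 5,"travel": [0.1,3.1,0],"yaw": -2},
  {"fingers": 5,"travel": [0.1,4.7,0],"yaw": -3},
  {"fingers": 5,"travel": [0.1,4.7,0],"yaw": -3},
  {"fingers": 5,"travel": [0.1,3.1,0],"yaw": -2},
  {"fingers": 5,"travel": [0,0,0],"yaw": 0},
])

```text
time: 15.05
position: [0.5091, 0.0116, 0.1718]
eef_rot: [3.008, 0.903, -0.002]
wrist_force: [0.0, -2.2, -9.2]
finger_gap: 0.0159
```

```bash
python3 look.py 12; python3 -c "
from h import *
o=ctrl.get_obs();print(np.round(o['torque'],2))
delta((.5855,.06,.1717))"
```

```text
t 15.15 pos [0.509  0.0117 0.1718] heading 33.43 toolz [-9.0e-04 -1.2e-03 -1.0e+00] F [ 0.39 -4.71 -9.62] gap 0.0163 q6 1.81
tool delta mm [ 10.2 -42.2  71.8] yaw 27.93
[-1.49  0.68 -0.2 ]
t 15.15 pos [0.509  0.0117 0.1718] heading 33.43 toolz [-9.0e-04 -1.2e-03 -1.0e+00] F [ 0.39 -4.71 -9.62] gap 0.0163 q6 1.81
tool delta mm [90.5  1.8  0. ] yaw None
```

View pics/c12.png

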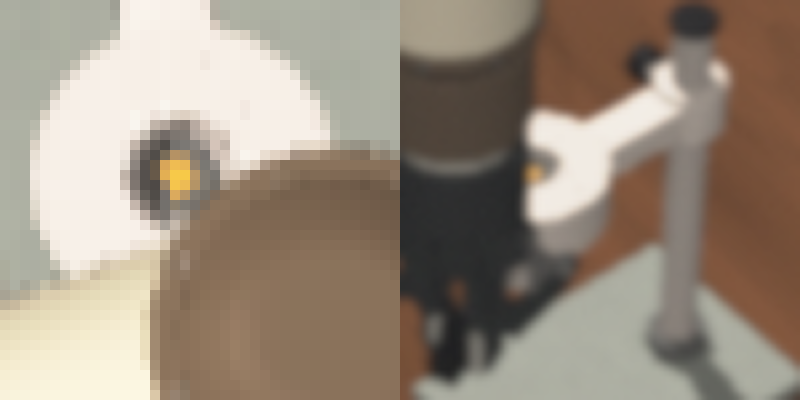

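Emit:
arm_command([
  {"fingers": 5,"travel": [-0.5,0.7,0],"yaw": 0},
  {"fingers": 5,"travel": [0.1,3.1,0],"yaw": -2},
  {"fingers": 5,"travel": [0.1,3.1,0],"yaw": -2},
  {"fingers": 5,"travel": [0.1,3.1,0],"yaw": -2},
  {"fingers": 5,"travel": [0,0,0],"yaw": 0},
])

```text
time: 15.65
position: [0.5149, 0.0038, 0.1719]
eef_rot: [2.957, 1.061, -0.001]
wrist_force: [-0.9, -3.2, -9.5]
finger_gap: 0.016
```

```bash
python3 -c "
from h import *
o=ctrl.get_obs();print(np.round(o['torque'],2))
delta((.5855,.06,.1717))"
```

```text
[-1.36  0.69 -0.17]
t 15.65 pos [0.5149 0.0038 0.1719] heading 39.49 toolz [-4.e-04 -5.e-04 -1.e+00] F [-0.87 -3.22 -9.48] gap 0.016 q6 1.94
tool delta mm [90.3  1.5  0.1] yaw None
```

Emit:
arm_command([
  {"fingers": 5,"travel": [-0.6,0.6,0],"yaw": 0},
  {"fingers": 5,"travel": [0,3.1,0],"yaw": -2},
  {"fingers": 5,"travel": [0,3.1,0],"yaw": -2},
  {"fingers": 5,"travel": [0.1,3.1,0],"yaw": -2},
  {"fingers": 5,"travel": [0,0,0],"yaw": 0},
])

```text
time: 16.15
position: [0.5213, -0.0035, 0.172]
eef_rot: [2.897, 1.215, 0.001]
wrist_force: [-0.3, -1.9, -9.1]
finger_gap: 0.0163
```

```bash
python3 -c "
from h import *
o=ctrl.get_obs();print(np.round(o['torque'],2))
delta((.5855,.06,.1717))"
```

```text
[-1.    0.59 -0.09]
t 16.15 pos [ 0.5213 -0.0035  0.172 ] heading 45.52 toolz [ 5.e-04  1.e-04 -1.e+00] F [-0.28 -1.86 -9.11] gap 0.0163 q6 2.06
tool delta mm [90.3  1.3  0.3] yaw None
```

Emit:
arm_command([
  {"fingers": 5,"travel": [-0.2,3.3,0],"yaw": -2},
  {"fingers": 5,"travel": [0,3.1,0],"yaw": -2},
  {"fingers": 5,"travel": [0,3.1,0],"yaw": -2},
  {"fingers": 5,"travel": [0,0,0],"yaw": 0},
])

```text
time: 16.55
position: [0.5283, -0.01, 0.172]
eef_rot: [2.829, 1.365, 0.001]
wrist_force: [-0.4, -0.6, -9.6]
finger_gap: 0.0163
```

```bash
python3 -c "
from h import *
o=ctrl.get_obs();print(np.round(o['torque'],2))
delta((.5855,.06,.1717))"
```

```text
[-1.03  0.42 -0.09]
t 16.55 pos [ 0.5283 -0.01    0.172 ] heading 51.5 toolz [ 9.e-04  2.e-04 -1.e+00] F [-0.42 -0.58 -9.55] gap 0.0163 q6 2.18
tool delta mm [90.3  1.2  0.4] yaw None
```

Emit:
arm_command([
  {"fingers": 5,"travel": [0,3.1,0],"yaw": -2},
  {"fingers": 5,"travel": [0,3.1,0],"yaw": -2},
  {"fingers": 5,"travel": [0,3.1,0],"yaw": -2},
  {"fingers": 5,"travel": [0,0,0],"yaw": 0},
  {"fingers": 5,"travel": [0,0,0],"yaw": 0},
])

```text
time: 17.05
position: [0.5357, -0.0156, 0.1721]
eef_rot: [2.754, 1.51, 0.001]
wrist_force: [1.1, -2.6, -10.5]
finger_gap: 0.0161
```

```bash
python3 look.py 13;python3 -c "
from h import *
o=ctrl.get_obs();print(np.round(o['torque'],2))
delta((.5855,.06,.1717))"
```

```text
t 17.15 pos [ 0.5357 -0.0157  0.1721] heading 57.49 toolz [ 1.e-03 -1.e-04 -1.e+00] F [  2.18  -3.23 -10.75] gap 0.016 q6 2.3
tool delta mm [ 35.1 -71.7  72. ] yaw 51.99
[-1.33  0.11 -0.13]
t 17.15 pos [ 0.5357 -0.0157  0.1721] heading 57.49 toolz [ 1.e-03 -1.e-04 -1.e+00] F [  2.18  -3.23 -10.75] gap 0.016 q6 2.3
tool delta mm [90.6  1.3  0.4] yaw None
```

View pics/side13.png

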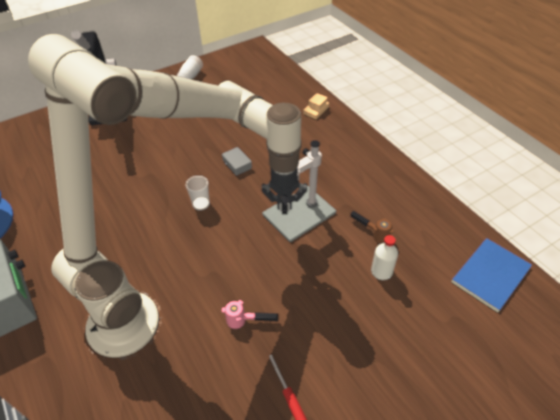

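Emit:
arm_command([
  {"fingers": 5,"travel": [-0.2,0.4,0],"yaw": 0},
  {"fingers": 5,"travel": [0,0,1],"yaw": 0},
  {"fingers": 5,"travel": [0,0,1],"yaw": 0},
  {"fingers": 5,"travel": [0,0,1],"yaw": 0},
  {"fingers": 5,"travel": [0,0,0],"yaw": 0},
])

```text
time: 17.65
position: [0.536, -0.0158, 0.1691]
eef_rot: [2.754, 1.512, 0.002]
wrist_force: [-0.5, 0.5, -7.8]
finger_gap: 0.0162
```

Emit:
arm_command([
  {"fingers": 5,"travel": [0,0,1],"yaw": 0},
  {"fingers": 5,"travel": [0,0,0],"yaw": 0},
])

```text
time: 17.85
position: [0.536, -0.0158, 0.168]
eef_rot: [2.754, 1.512, 0.001]
wrist_force: [0.6, 1.7, -7.2]
finger_gap: 0.0163
```

Emit:
arm_command([
  {"fingers": 5,"travel": [0,0,1],"yaw": 0},
  {"fingers": 5,"travel": [0,0,0],"yaw": 0},
])

```text
time: 18.05
position: [0.536, -0.0159, 0.167]
eef_rot: [2.754, 1.512, 0.001]
wrist_force: [1.2, 2.2, -7.5]
finger_gap: 0.0163
```

Emit:
arm_command([
  {"fingers": 5,"travel": [0,0,0.7],"yaw": 0},
  {"fingers": 5,"travel": [0,0,0],"yaw": 0},
])

```text
time: 18.25
position: [0.536, -0.0159, 0.1664]
eef_rot: [2.753, 1.512, 0.001]
wrist_force: [1.1, 1.6, -6.3]
finger_gap: 0.016
```

Emit:
arm_command([
  {"fingers": 5,"travel": [0,0,0.5],"yaw": 0},
  {"fingers": 5,"travel": [0,0,0],"yaw": 0},
])

```text
time: 18.45
position: [0.5361, -0.0159, 0.1661]
eef_rot: [2.753, 1.512, 0.002]
wrist_force: [0.8, 2.5, -4.9]
finger_gap: 0.0163
```

Emit:
arm_command([
  {"fingers": 5,"travel": [0,0,0.5],"yaw": 0},
  {"fingers": 5,"travel": [0,0,0],"yaw": 0},
])

```text
time: 18.65
position: [0.5362, -0.0159, 0.1657]
eef_rot: [2.753, 1.512, 0.003]
wrist_force: [1.0, 2.2, -4.3]
finger_gap: 0.0161
```

Emit:
arm_command([
  {"fingers": 5,"travel": [0,0,0.5],"yaw": 0},
  {"fingers": 5,"travel": [0,0,0],"yaw": 0},
])

```text
time: 18.85
position: [0.5363, -0.0159, 0.1653]
eef_rot: [2.753, 1.512, 0.003]
wrist_force: [0.7, 3.3, -3.0]
finger_gap: 0.0159
```

Emit:
arm_command([
  {"fingers": 5,"travel": [0,0,0.5],"yaw": 0},
  {"fingers": 5,"travel": [0,0,0],"yaw": 0},
])

```text
time: 19.05
position: [0.5364, -0.0158, 0.165]
eef_rot: [2.753, 1.512, 0.003]
wrist_force: [0.4, 3.4, -1.1]
finger_gap: 0.0163
```

```bash
python3 look.py 14;python3 -c "
from h import *
o=ctrl.get_obs();print(np.round(o['torque'],2))"
```

```text
t 19.15 pos [ 0.5363 -0.0159  0.1649] heading 57.55 toolz [ 2.e-03  5.e-04 -1.e+00] F [ 0.48  3.91 -0.49] gap 0.0161 q6 2.3
tool delta mm [ 35.  -72.3  64.9] yaw 52.05
[ 1.18 -0.11  0.05]
```

Emit:
arm_command([
  {"fingers": 5,"travel": [0.4,-0.3,0],"yaw": 0},
  {"fingers": 5,"travel": [0,0,0],"yaw": 0},
], newtons=40)

```text
time: 19.35
position: [0.5363, -0.0158, 0.1649]
eef_rot: [2.753, 1.512, 0.002]
wrist_force: [1.1, 1.5, 1.3]
finger_gap: 0.0166
```

Emit:
arm_command([
  {"fingers": 19,"travel": [0,0,0],"yaw": 0},
  {"fingers": 22,"travel": [0,0,0],"yaw": 0},
  {"fingers": 28,"travel": [0,0,0],"yaw": 0},
  {"fingers": 36,"travel": [0,0,0],"yaw": 0},
  {"fingers": 45,"travel": [0,0,0],"yaw": 0},
  {"fingers": 45,"travel": [0,0,0],"yaw": 0},
  {"fingers": 45,"travel": [0,0,0],"yaw": 0},
])

```text
time: 20.05
position: [0.5356, -0.0156, 0.1642]
eef_rot: [-2.754, -1.512, 0.0]
wrist_force: [1.1, 0.1, 0.5]
finger_gap: 0.0454
```

```bash
python3 look.py 15; python3 -c "
import cv2;s=cv2.imread('pics/side15.png');cv2.imwrite('pics/d15.png',cv2.resize(s[120:240,230:350],(600,600),interpolation=2))"
```

```text
t 20.15 pos [ 0.5356 -0.0156  0.1642] heading 57.54 toolz [-1.e-04 -0.e+00 -1.e+00] F [ 0.2   0.07 -0.35] gap 0.0449 q6 2.3
tool delta mm [ 35.2 -71.5  64.2] yaw 52.04
```

View pics/d15.png

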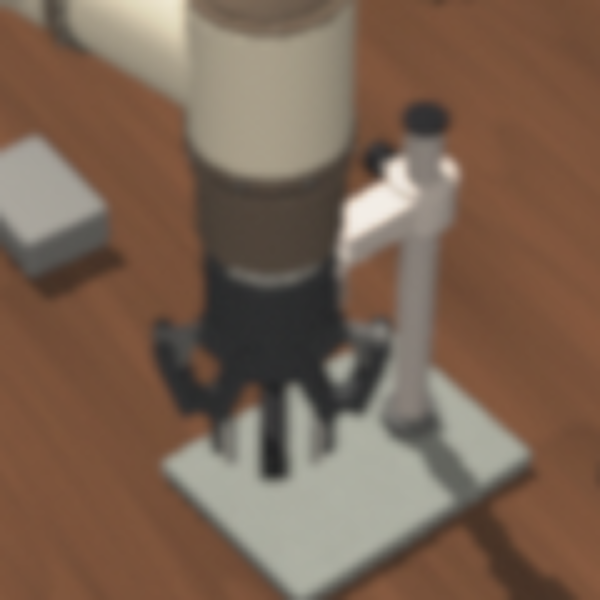

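Emit:
arm_command([
  {"fingers": 45,"travel": [0,0,-3],"yaw": 0},
  {"fingers": 45,"travel": [0,0,-8],"yaw": 0},
  {"fingers": 45,"travel": [0,0,-15],"yaw": 0},
  {"fingers": 45,"travel": [-3,0,-20],"yaw": 0},
  {"fingers": 45,"travel": [-10,0,-25],"yaw": 0},
  {"fingers": 45,"travel": [-25,0,-25],"yaw": 0},
  {"fingers": 45,"travel": [-35,0,-20],"yaw": 0},
  {"fingers": 45,"travel": [-35,0,0],"yaw": 0},
  {"fingers": 45,"travel": [-30,0,0],"yaw": 0},
  {"fingers": 45,"travel": [-20,0,0],"yaw": 0},
  {"fingers": 45,"travel": [0,0,0],"yaw": 0},
])

```text
time: 21.25
position: [0.4496, -0.1504, 0.2813]
eef_rot: [2.755, 1.508, 0.002]
wrist_force: [0.1, 0.7, 0.9]
finger_gap: 0.045
```

```bash
python3 look.py 16; python3 -c "
import cv2,numpy as np;s=cv2.imread('pics/side16.png');t=cv2.imread('pics/top16.png');cv2.imwrite('pics/d16.png',np.hstack([cv2.resize(t[150:230,215:295],(400,400),interpolation=2),cv2.resize(s[140:230,250:340],(400,400),interpolation=2)]))"
```

```text
t 21.35 pos [ 0.4509 -0.1491  0.2809] heading 57.49 toolz [ 0.0014 -0.     -1.    ] F [ 0.26 -0.1   0.29] gap 0.0452 q6 2.55
tool delta mm [193.1 -72.1 181. ] yaw 51.99
```

View pics/d16.png

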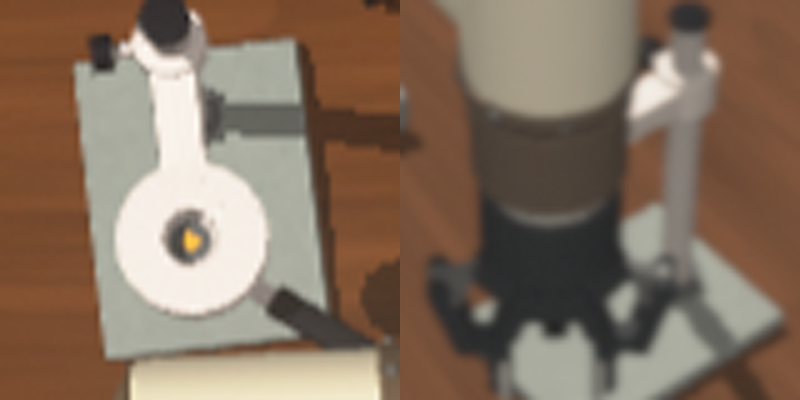

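Emit:
arm_command([
  {"fingers": 45,"travel": [-15,5,0],"yaw": 0},
  {"fingers": 45,"travel": [-30,10,0],"yaw": 0},
  {"fingers": 45,"travel": [-30,10,0],"yaw": 0},
  {"fingers": 45,"travel": [-30,10,0],"yaw": 0},
  {"fingers": 45,"travel": [-30,10,0],"yaw": 0},
  {"fingers": 45,"travel": [-30,10,0],"yaw": 0},
  {"fingers": 45,"travel": [-20,10,0],"yaw": 0},
  {"fingers": 45,"travel": [-10,0,0],"yaw": 0},
  {"fingers": 45,"travel": [0,0,0],"yaw": 0},
  {"fingers": 45,"travel": [0,0,0],"yaw": 0},
])

```text
time: 22.35
position: [0.4013, -0.3476, 0.2802]
eef_rot: [-2.753, -1.513, -0.0]
wrist_force: [-0.0, 0.9, 0.1]
finger_gap: 0.0446
```

```bash
python3 look.py 17; python3 -c "
import cv2,numpy as np;s=cv2.imread('pics/side17.png');t=cv2.imread('pics/top17.png');cv2.imwrite('pics/d17.png',np.hstack([cv2.resize(t[150:240,215:305],(400,400),interpolation=2),cv2.resize(s[130:230,250:350],(400,400),interpolation=2)]))"
```

```text
t 22.45 pos [ 0.4014 -0.3474  0.2804] heading 57.62 toolz [ 3.e-04 -0.e+00 -1.e+00] F [ 0.7  -0.05 -0.72] gap 0.045 q6 2.98
tool delta mm [ 387.4 -135.8  180.4] yaw 52.12
```

View pics/d17.png

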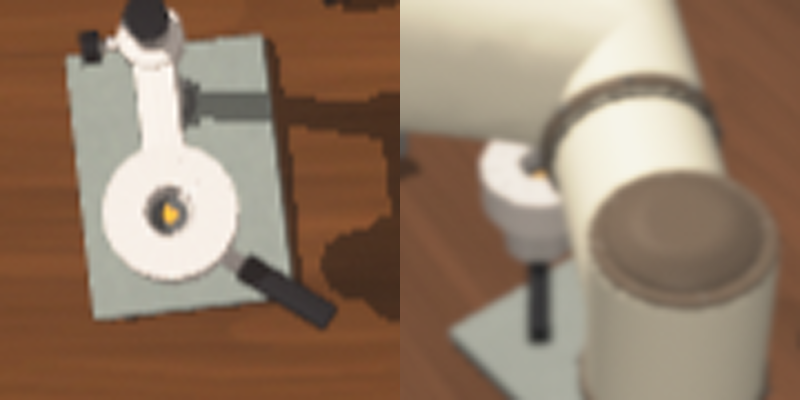

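View pics/side17.png

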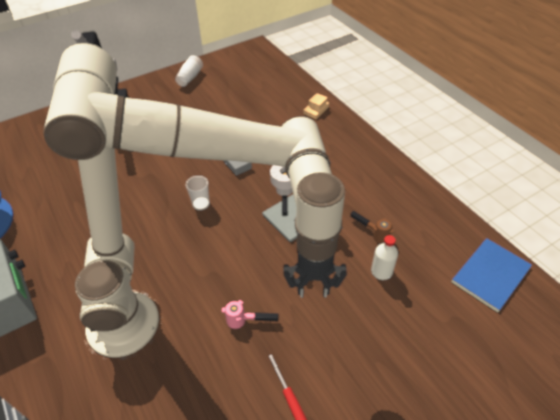

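Run:
```python
from e import *
f=np.load('pics/top17.npz');p=f['p'].astype(int);d=f['d']
m=((p.max(2)<75)&(np.ptp(p,axis=2)<20)).astype(np.uint8);mm=np.zeros_like(m);mm[205:226,265:293]=m[205:226,265:293]
n,l,s,c=cv2.connectedComponentsWithStats(mm);i=1+np.argmax(s[1:,4]);v,u=np.nonzero(l==i)
P=depthpts('top',np.c_[u,v],d[v,u]);k=np.abs(P[:,2]-.19)<.03;P=P[k];uv=np.c_[u,v][k]
Q=plane('top',uv,.195)[:,:2];c0=Q.mean(0);w,V=np.linalg.eigh(np.cov((Q-c0).T));a=V[:,1];a=a if a[0]>0 else -a
s_=(P[:,:2]-c0)@a;fit=np.polyfit(s_,P[:,2],1)
print('bar n',len(P),'center',c0.round(4),'z med',np.median(P[:,2]).round(4),'slope deg (+ = up toward axis)',np.degrees(np.arctan(fit[0])).round(2),'axis deg',np.degrees(np.arctan2(a[1],a[0])).round(1))
r=np.array([.5855,.06])-c0;print('dir to collar',np.degrees(np.arctan2(r[1],r[0])).round(1),np.hypot(*r).round(4))
# same on bench
f=np.load('pics/top0.npz');p=f['p'].astype(int);d=f['d']
m=(p.max(2)<75)&(np.ptp(p,axis=2)<20);v,u=np.nonzero(m[225:262,315:345]);u=u+315;v=v+225
P=depthpts('top',np.c_[u,v],d[v,u]);k=np.abs(P[:,2]-.036)<.02;P=P[k];print('bench ref slope',np.degrees(np.arctan(np.polyfit(P[:,0],P[:,2],1)[0])).round(2),np.median(P[:,2]).round(4))
```

```text
bar n 127 center [ 0.5367 -0.0128] z med 0.195 slope deg (+ = up toward axis) -1.23 axis deg 57.4
dir to collar 56.1 0.0876
bench ref slope -0.72 0.0372
```

```bash
python3 -c "
from cell import ctrl
print(ctrl.job_done())"
```

```text
the job is handed in; nothing more can be done
None
```

The steel holder is hanging in the collar and appears locked, with the gripper clear of it. I handed the job in at about 22.5 s of the 61 s allowed.

- **What I did:** I gripped the handle, lifted the holder and centred it under the bore using the top camera. I raised it in 1 mm steps through the slots and about 7 mm against the spring. Then I turned it 52° counterclockwise, easing off small side forces on the way, and let it down into the pockets. The largest wrist force I read was about 11 N, of which about 3 N was the holder's weight.
- **Last checks:**
  - **Seating:** On the way down the tool went below ledge height. The downward load then came off the wrist by about 5 mm above the collar's underside, which matches lugs resting in the pockets.
  - **Turn:** After release the handle points at 56–57°, which is about 51–52° from entry.
  - **Height:** The bar's top is at 0.195 m, as expected for the locked position.
  - **Level:** The bar's slope reads about -1.2°, against -0.7° for the same measurement on the bench, so it is level within camera noise.
  - **Other things:** In the pictures I viewed, nothing else on the bench looked out of place. I did not measure it.
- **Disagreements and gaps:** The cameras and the robot's own pose differed by about 2 mm on where the holder's axis was. I went by the camera view through the bore, and the holder went in without touching. I did not test the lock by turning the holder back, and the arm partly blocked the final side view of the collar.

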